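Index the cartridge stand to its next hole

TASK

The blue cartridge is clamped on a small index stand whose sprung pin sits in the long loading slot of the steel protractor plate. Pull the pin's knob up, swing the arm anticlockwise (seen from above) to the next hole, the first square one after the slot, and let the pin go fully home in it. Feel for the hole gently: never force the pin hard against the plate, and leave the other things on the board where they are.

Things in the scene. Friction and masses are not known exactly. Their poses are not given: they have to be found in the camera images.
- stand: Fixed index stand: round dark cast base 280 mm across, 16 mm thick. Origin: centre of its underside on the table, on the upright pivot axis, z up. Its own -x direction is where the arm points when swing reads 0. On it lies the steel protractor plate, a ring sector 75 to 137 mm from the pivot, 10 mm thick, top 26 mm above the table.
- pivot (a point): Point on the pivot axis 30 mm above the table. Plate openings, on a 110 mm radius about it, anticlockwise from above: loading slot 54 mm long; next hole, 10.2 mm along the arc by 12 mm radially, centred 0.80 rad after the slot's centre; last hole alike, 0.42 rad further. The plate is clamped by hand: the slot's centre lies at swing = -0.16 to +0.16, unmeasured but visible.
- swing (a joint): Angle (rad) of the swinging arm about the pivot, positive anticlockwise from above, range -0.5 to 1.5. The arm is an aluminium bar 26 mm wide, top 41 mm above the table, from a hub with the clamped blue cartridge (48 mm across, top 107 mm above the table, turns with it) out to the plunger. 1 to 3 N at the knob moves it; it stays where left.
- plunger (a joint): How far the plunger is pulled up (m): 0 fully home, 0.014 at its upper stop. Home, the pin reaches 8 mm into the plate; above 0.009 it is clear; resting on the plate's top it reads about 0.008. A spring pushes it down with 5 N at home, 7 N at full pull.
- knob (a point): Middle of the black plunger knob, an upright cylinder 22 mm in diameter, 32 mm tall, at the arm's outer end, 110 mm from the pivot; 78 mm above the table when home, it rises with the plunger. Below it a dark steel boss 24 mm across, top 56 mm above the table. It does not turn on the arm: a hand gripping it must turn with the arm.
- pin: The steel index pin under the knob, 8 mm in diameter, flat foot, moving with the knob. Origin: centre of its foot, 60 mm below the knob's middle. Let down with swing between 0.46 and 0.54 it always lands on the plain plate between slot and next hole; pushed along it from there it drops into the hole by its spring.
- tray: Loose bystander: white ABS tray with a spring latch, 170 x 120 x 35 mm; origin under its centre.
- driver: Loose bystander: short aluminium torque screwdriver, 150 mm long, lying; origin under it.
- jar: Loose bystander: amber glass jar with a black twist cap, 60 mm across, 85 mm tall; origin under its centre.
- square: Loose bystander: steel try square lying flat, stock 110 mm, blade 160 mm; origin under the stock.
- eraser: Loose bystander: white eraser 55 x 24 x 14 mm; origin under its centre.
- spare: Loose bystander: a spare blue cartridge body, 38 mm across, 68 mm tall, standing; origin under its centre.
- weight: Loose bystander: brass paperweight 60 x 40 x 30 mm; origin under its centre.

How it is judged:
On the way, in this order (a step that is already met when the one before it is completed fails the run):
1. the pin is pulled up clear of the loading slot (value of joint plunger above 0.0085 m and value of joint swing below 0.43 rad), for 0.1 s.
2. the arm is swung anticlockwise out of the slot (value of joint swing above 0.45 rad), for 0.1 s.
At the end, for the whole second after the job is handed in: The arm stands still at the next hole after the slot (swing between 0.59 and 1.01 rad, where that hole is the only opening) with the pin fully home in it (plunger below 2.5 mm) (value of joint plunger below 0.0025 m and value of joint swing between 0.59 and 1.01 rad and velocity of joint swing between -0.05 and 0.05 rad/s); the robot touches nothing.
It fails at once if the pin is forced against the plate with more than 30 N (contact force between pin and anything else above 30 N).
It fails at once if another thing on the board is moved more than 20 mm (distance of any of tray, driver, jar, square, eraser, spare, weight from where it was at the start of the episode above 0.02 m).
It also fails if it takes over 54 s, if anything falls off the work surface, if the arm or the gripper's body presses on something with over 40 N, if the wrist force passes 120 N, or if a joint passes its speed limit or range.

ROBOT

A 6-joint arm with a two-finger parallel gripper is mounted at the origin on the work surface. World frame = base frame: x ahead of the robot, y to its left, z up, the work surface at z = 0. Lengths are in m, angles in rad, forces in N, time in s.
With the tool pointing down it reaches from about 0.325 to 0.875 m from the base axis. Payload 4.4 kg.
Tool frame: the origin (TCP) lies between the finger pads; the fingertips stand 19 mm ahead of it and the grasp point (between the pads) is the TCP; z points along the fingers, y is the line along which they close (so a half turn about z gives the same grasp; the last joint's range is limited). The gripper opens to 85 mm and grips with 20 to 120 N. Pads are 22 mm wide; open, the fingers measure 114 mm over their backs; the gripper's body (76 mm by 85 mm) begins 54 mm behind the grasp point. The pads swing forward as they close: fully open they stand 13 mm farther back than shut.
Start: joints at [0.956, 0.207, 1.542, -0, 1.393, -0.15], TCP at [0.258, 0.514, 0.25] pointing down, gripper open.
Joint ranges: [-2.73, 2.73], [-0.86, 2.22], [0.23, 2.46], [-1.11, 4.25], [0.08, 2.63], [-2.82, 2.82]. Speed limits (rad/s): [2.79, 2.79, 3.14, 3.14, 3.14, 3.14].

INTERFACE

Orientations are given as a unit quaternion [w, x, y, z].
In Python, from station import r, imaging gives the robot as it stands.
- The arm moves only by the tool run_rows, called after "Emit:" in YAML: its name, and indented under it one key for each argument. Schema: {"type":"object","properties":{"plan":{"type":"array","items":{"type":"object","properties":{"jaw":{"type":"number"},"dx":{"type":"number"},"dy":{"type":"number"},"dz":{"type":"number"},"rx":{"type":"number"},"ry":{"type":"number"},"rz":{"type":"number"}},"additionalProperties":false,"required":["jaw"]},"minItems":1,"maxItems":20},"squeeze":{"type":"number"},"only":{"type":"string"},"quiet":{"type":"boolean"},"lines":{"type":"string"}},"required":["plan"],"additionalProperties":false}. plan is a list of rows, 1 to 20 of them, each an object with the fields jaw (the finger opening in m), dx, dy, dz (the shift in units of 50 mm), rx, ry, rz (a rotation vector in units of 0.05 rad); a field left out counts as zero (the opening has to be given); each row is the pose to reach, as a shift and turn from the pose commanded when the call began, along the tool's axes at that moment; what a row does not reach only later rows make up. A row lasts 1/10 s, in which the tool goes at most 0.05 m and 0.15 rad, less where a joint would pass 70% of its speed; a pose out of reach is approached as far as the arm can. The fingers move at their own pace and stop on an object; squeeze is the grip in N (left out, the last holds). Time passes only in rows, so rows that do not move let the fingers close. The tool returns the time, the measured TCP pose, the force, the opening and the grip force at its end. only (a regular expression) keeps the lines of the reply that match it, lines (a string "A,B") keeps lines A to B, and quiet returns only ok. Input that does not fit is refused with a message, and nothing moves.
- r.observe(): the state, without advancing time (a new reading comes with each control period).
- imaging.camera(name): name is "side" or "top" or "wrist"; returns the picture (400x640x3 uint8, red, green, blue); there is no depth.
- imaging.get_calibration(name): a dict with "mtx" (3x3 intrinsics, pixels), "k1" (the pictures are not rectified: a ray, as slopes to the right and down, at radius r is drawn at 1 + k1 r^2 times it, then the intrinsics apply), "rvec" (rotation vector, rad) and "tvec" (3), from world to camera coordinates, as OpenCV has them. Camera axes: x right, y down, z forward; pixel columns grow to the right and rows downward; lengths in m; the calibration is good to about 2 mm. A picture is of the moment at which its call begins: read the wrist's pose just before it. get_calibration takes no time and is no camera call; for the wrist camera it gives the pose at the moment of the call.
- r.close_job(): hands the job in; it is judged then, once.
Trained networks look in the newest picture that a camera, given by its name, has taken for a name from the list of things; names that differ only in an ending like _2 or _b are one class to them, and where a whole thing is asked for, a point or a joint stands for the part that bears it (a point fixed in the world has none). Each returns a list of dicts, best first, with "confidence" (0 to 1); they miss things now and then, are a little off and sometimes report something else, mostly with a low value. They report only what shows in the picture. A call takes as long as a camera call.
- imaging.boxes_of(camera, query): "uv" ([column, row] in pixels, amid what is visible of it).
- imaging.trace(camera, query): "mask" (400x640 bool, what is visible of it) and "uv" ([column, row] in pixels, amid what is visible of it).
- imaging.mark_of(camera, query): "uv" ([column, row] in pixels: a listed point, or the origin of a listed thing).
The state is a dict: "time": time; "joints": joint angles; "qd": joint speeds; "joint_torque": joint torques, N m; "tool_pos": TCP position; "orientation": TCP orientation; "force": force on the tool from outside, world axes, zero at the start; "torque": the same for the moment, N m; "opening": finger opening in m; "grasp_force": force on a finger pad.
Only numpy, scipy, OpenCV 4.12 (cv2) and the standard library are available. Lean on these libraries where they do the work, as an engineer would, in place of code of your own. Each camera call takes 0.05 s, during which the arm holds its last target. There are 200 camera calls.

## Working session

There is one attempt and no reset: what is moved stays moved. The work goes in short steps, Python scripts to look and compute and a tool call to move; the robot and the scene stay as the last step left them, time stands still between calls to the robot, and variables do not carry over. Pictures are saved under pics/ and viewed, at most 10 in all, crops included, and the job is handed in when it is done.

```bash
mkdir -p pics; cat > h.py <<'E'
import numpy as np, cv2
from station import r, imaging
def ray(cam,uv):
    c=imaging.get_calibration(cam);K=np.array(c["mtx"]);k1=c["k1"]
    d=np.array([(uv[0]-K[0,2])/K[0,0],(uv[1]-K[1,2])/K[1,1]]);s=d.copy()
    for _ in range(30): s=d/(1+k1*(s@s))
    R=cv2.Rodrigues(np.array(c["rvec"],float))[0];t=np.array(c["tvec"],float).ravel()
    return -R.T@t, R.T@np.array([s[0],s[1],1])
def atz(cam,uv,z):
    o,d=ray(cam,uv);return o+d*(z-o[2])/d[2]
def tri(a,ua,b,ub):
    o,d=ray(a,ua);p,e=ray(b,ub)
    s=np.linalg.lstsq(np.c_[d,-e],p-o,rcond=None)[0]
    A=o+d*s[0];B=p+e*s[1];return (A+B)/2,np.linalg.norm(A-B)
def save(cam,name):
    im=imaging.camera(cam);cv2.imwrite("pics/"+name,im[:,:,::-1]);return im
E
python3 - <<'E'
from h import *
for c in("top","side","wrist"):
    save(c,c+"0.png")
    for q in("knob","pivot","stand","pin","tray","driver","jar","square","eraser","spare","weight"):
        m=imaging.mark_of(c,q)[:1]
        for x in m: print(c,q,np.round(x["uv"],1),round(x["confidence"],2),np.round(atz(c,x["uv"],{"knob":.078,"pivot":.03}.get(q,0)),3))
print(r.observe()["time"],r.observe()["tool_pos"],r.observe()["orientation"])
E
```

```text
top knob [264.3 208. ] 0.47 [0.526 0.12  0.078]
top pivot [299.  190.5] 0.85 [0.586 0.024 0.03 ]
top stand [297.3 188.3] 0.56 [0.598 0.031 0.   ]
top pin [366.2 193.6] 0.71 [ 0.583 -0.178  0.   ]
top tray [170.8 253.5] 0.68 [0.399 0.403 0.   ]
top driver [265.6 146.3] 0.78 [0.729 0.13  0.   ]
top jar [347.6 231. ] 0.95 [ 0.47  -0.121  0.   ]
top square [453.7 176.5] 0.88 [ 0.638 -0.447  0.   ]
top eraser [442.3 235.5] 0.7 [ 0.458 -0.404  0.   ]
top spare [364.3 194.8] 0.6 [ 0.58  -0.172  0.   ]
side knob [285.7 187.7] 0.59 [0.528 0.12  0.078]
side pivot [320.2 205.3] 0.75 [0.585 0.027 0.03 ]
side stand [320.5 207.7] 0.95 [ 0.6    0.043 -0.   ]
side pin [365.4 249. ] 0.69 [ 0.574 -0.176 -0.   ]
side tray [203.9 185.7] 0.81 [0.39  0.399 0.   ]
side driver [332.1 174.2] 0.68 [0.744 0.14  0.   ]
side jar [327.1 260.4] 0.9 [ 0.465 -0.131  0.   ]
side square [458.4 290.7] 0.68 [ 0.642 -0.448  0.   ]
side eraser [398.8 320.4] 0.6 [ 0.459 -0.397  0.   ]
side spare [366.9 247.2] 0.49 [ 0.582 -0.174  0.   ]
side weight [279.3 149.6] 0.69 [0.706 0.383 0.   ]
wrist knob [295.8 303. ] 0.43 [0.364 0.435 0.078]
wrist tray [295.  302.1] 0.77 [0.407 0.405 0.   ]
1.8 [0.25775412 0.51399975 0.25027952] [-1.21421327e-05  2.30324097e-01  9.73113976e-01  6.21912059e-06]
```

View pics/top0.png

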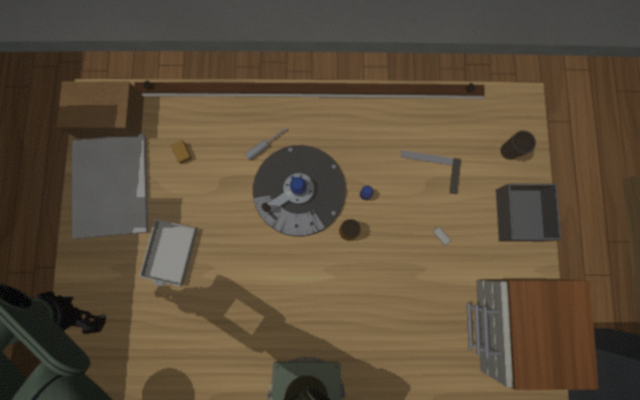

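View pics/side0.png

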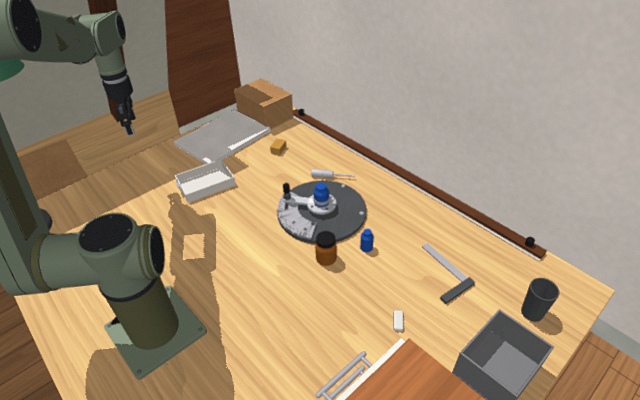

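The top view shows the stand at about (298,188), the arm and knob at its lower left (264,208), and the openings in the plate's lower part. The side view agrees, with the knob at (286,188). The knob is near (0.527, 0.120) and the pivot near (0.586, 0.026), with the jar and spare well clear. I'll move above the knob.

The rows are not in the units I measure in: shifts go in units of 50 mm and turns go in units of 0.05 rad. I convert before sending: -0.417 m is -8.34, -0.232 m is -4.64, 0.546 rad is 10.92.

Emit:
run_rows:
  plan:
    - {"jaw":0.05, "dx":-8.34, "dy":-4.64, "rz":10.92}
    - {"jaw":0.05, "dx":-8.34, "dy":-4.64, "rz":10.92}
    - {"jaw":0.05, "dx":-8.34, "dy":-4.64, "rz":10.92}
    - {"jaw":0.05, "dx":-8.34, "dy":-4.64, "rz":10.92}
    - {"jaw":0.05, "dx":-8.34, "dy":-4.64, "rz":10.92}
    - {"jaw":0.05, "dx":-8.34, "dy":-4.64, "rz":10.92}
    - {"jaw":0.05, "dx":-8.34, "dy":-4.64, "rz":10.92}
    - {"jaw":0.05, "dx":-8.34, "dy":-4.64, "rz":10.92}
    - {"jaw":0.05, "dx":-8.34, "dy":-4.64, "rz":10.92}
    - {"jaw":0.05, "dx":-8.34, "dy":-4.64, "rz":10.92}
    - {"jaw":0.05, "dx":-8.34, "dy":-4.64, "rz":10.92}
    - {"jaw":0.05, "dx":-8.34, "dy":-4.64, "rz":10.92}
    - {"jaw":0.05, "dx":-8.34, "dy":-4.64, "rz":10.92}
  squeeze: 40

```text
time: 3.1
tool_pos: [0.5259, 0.1205, 0.2502]
orientation: [-0.0, 0.484, 0.875, 0.0]
force: [-0.3, -0.5, -0.8]
opening: 0.0501
grasp_force: 0.0
```

```bash
python3 - <<'E'
from h import *
im=save("wrist","w1.png")
for q in("knob","pivot","stand"):
    for x in imaging.mark_of("wrist",q)[:2]: print(q,np.round(x["uv"],1),round(x["confidence"],2),np.round(atz("wrist",x["uv"],{"knob":.078,"pivot":.03}.get(q,0)),4))
o=r.observe();print(o["time"],o["tool_pos"],o["orientation"],o["joints"],o["force"]); print(ray("wrist",(320,200)))
E
```

```text
knob [319.4 194.3] 0.59 [0.5311 0.1187 0.078 ]
knob [577.5  61.3] 0.18 [0.6601 0.3446 0.078 ]
stand [323.5 258.8] 0.62 [0.5953 0.0288 0.    ]
3.3 [0.52596598 0.12077009 0.25036271] [-8.53569655e-06  4.83326457e-01  8.75440195e-01  3.61139717e-05] [ 6.52450394e-02  1.31662332e-01  1.62837015e+00  7.13017280e-05
  1.38153558e+00 -4.96663705e-01] [-0.42140017 -0.29576209  0.55152778]
(array([0.48744385, 0.18385254, 0.37295072]), array([ 0.15503801, -0.22793944, -0.96144358]))
```

View pics/w1.png

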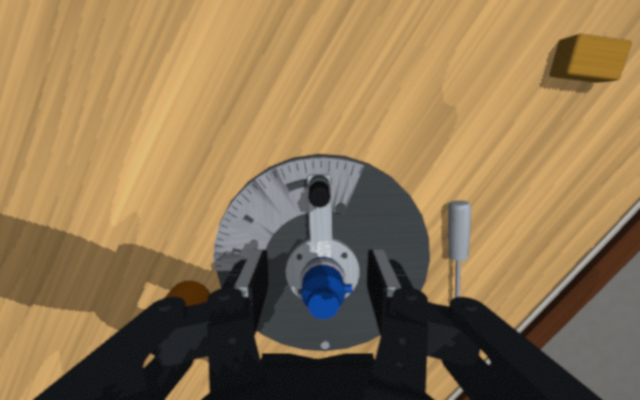

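The wrist view shows the knob at (319,190), with the slot just left of it (about 285–310,185). The next square hole is near (248,217). I'll rectify this onto the plate plane.

```bash
python3 - <<'E'
from h import *
im=cv2.imread("pics/w1.png")
c=imaging.get_calibration("wrist");K=np.array(c["mtx"]);k1=c["k1"];R=cv2.Rodrigues(np.array(c["rvec"],float))[0];t=np.array(c["tvec"],float).ravel()
# left: xy rectified, 3px/mm over 267x200mm; x world up, y world left
x0,y0,s=.53,.06,3000.
u,v=np.meshgrid(np.arange(750),np.arange(600))
P=np.stack([x0+(300-v)/s,y0+(375-u)/s,np.full(u.shape,.026)],-1)@R.T+t
a=P[...,:2]/P[...,2:];a=a*(1+k1*(a**2).sum(-1,keepdims=True))
o=cv2.remap(im,(a[...,0]*K[0,0]+K[0,2]).astype(np.float32),(a[...,1]*K[1,1]+K[1,2]).astype(np.float32),cv2.INTER_CUBIC)
px=lambda x,y:(int(375-(y-y0)*s),int(300-(x-x0)*s))
for r_ in(.075,.11,.137):cv2.circle(o,px(.587,.026),int(r_*s),(0,0,255),1)
for d in range(100,230,10):
    w=np.radians(d);cv2.putText(o,str(d),px(.587+.145*np.cos(w),.026+.145*np.sin(w)),0,.4,(0,255,255),1)
cv2.imwrite("pics/rect.png",o)
E
```

```text
(no output)
```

View pics/rect.png

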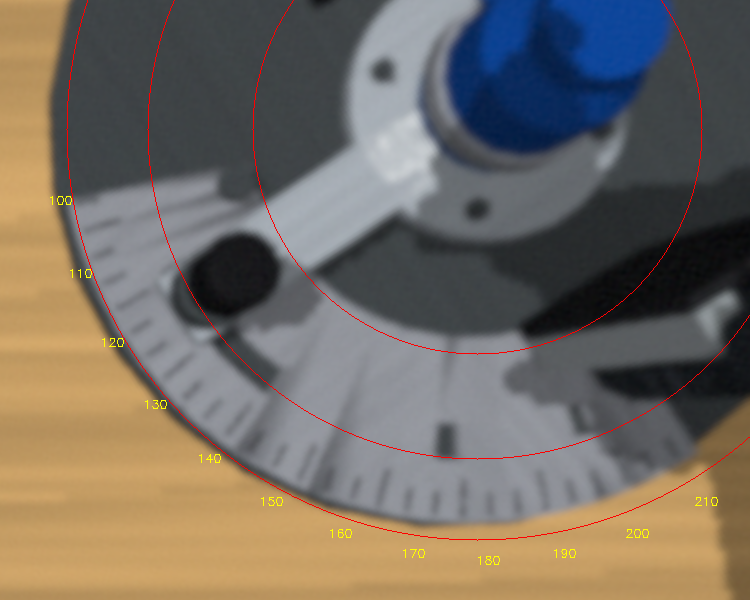

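The rectified view is in the plate plane at 3 px/mm. The next hole is at (446,440), which is world (0.483, 0.036), and the slot's lower end is near (285,380). The pivot is nearer (0.592, 0.0265): the hole lies at 175°, the arm is now at about 124°, and I'll land at about 158°. Next I'll descend and grip.

Emit:
run_rows:
  plan:
    - {"jaw":0.05, "dx":-0.052, "dy":0.04, "dz":1, "rz":-0.6}
    - {"jaw":0.05, "dx":-0.052, "dy":0.04, "dz":1.8, "rz":-0.6}
    - {"jaw":0.05, "dx":-0.052, "dy":0.04, "dz":2.6, "rz":-0.6}
    - {"jaw":0.05, "dx":-0.052, "dy":0.04, "dz":3.1, "rz":-0.6}
    - {"jaw":0.05, "dx":-0.052, "dy":0.04, "dz":3.36, "rz":-0.6}
    - {"jaw":0.05, "dx":-0.052, "dy":0.04, "dz":3.36, "rz":-0.6}
    - {"jaw":0.0, "dx":-0.052, "dy":0.04, "dz":3.36, "rz":-0.6}
    - {"jaw":0.0, "dx":-0.052, "dy":0.04, "dz":3.36, "rz":-0.6}
    - {"jaw":0.0, "dx":-0.052, "dy":0.04, "dz":3.36, "rz":-0.6}
    - {"jaw":0.0, "dx":-0.052, "dy":0.04, "dz":3.36, "rz":-0.6}
    - {"jaw":0.0, "dx":-0.052, "dy":0.04, "dz":3.36, "rz":-0.6}
    - {"jaw":0.0, "dx":-0.052, "dy":0.04, "dz":3.36, "rz":-0.6}
  squeeze: 40

```text
time: 4.5
tool_pos: [0.5313, 0.1188, 0.0845]
orientation: [0.002, 0.471, 0.882, 0.001]
force: [-0.8, 0.7, 6.9]
opening: 0.0207
grasp_force: 39.5
```

```bash
python3 - <<'E'
from h import *
save("wrist","w2.png");o=r.observe();print(o["time"],o["tool_pos"],o["orientation"],o["force"],o["torque"],o["opening"],o["grasp_force"])
E
```

```text
4.55 [0.53124704 0.11883545 0.08447105] [0.00159891 0.47103878 0.88211023 0.00120754] [-1.23637822  0.50340004  7.29587844] [ 0.05723836  0.20099334 -0.003535  ] 0.020637967694360795 39.496137999230996
```

View pics/w2.png

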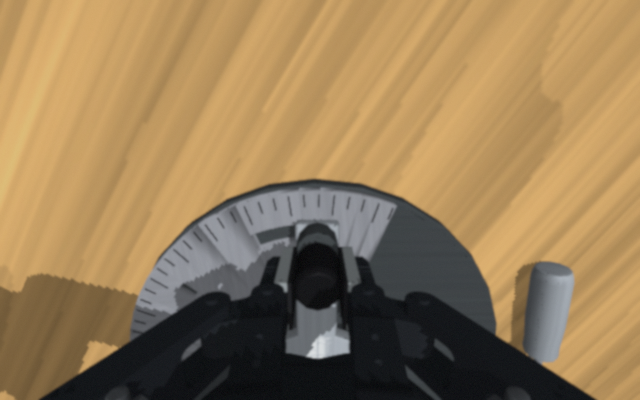

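The view shows the knob at (318,280), held between the pads. Now I'll lift.

Converted, -0.0165 m is -0.33, -0.012 m is -0.24.

Emit:
run_rows:
  plan:
    - {"jaw":0, "dz":-0.12}
    - {"jaw":0, "dz":-0.24}
    - {"jaw":0, "dz":-0.33}
    - {"jaw":0, "dz":-0.33}
    - {"jaw":0, "dz":-0.33}
    - {"jaw":0, "dz":-0.33}
  squeeze: 60

```text
time: 5.15
tool_pos: [0.5298, 0.1179, 0.0985]
orientation: [0.0, 0.471, 0.882, -0.0]
force: [5.4, -2.5, -7.8]
opening: 0.0198
grasp_force: 62.2
```

```bash
python3 - <<'E'
from h import *
o=r.observe();print(o["time"],o["tool_pos"],o["orientation"],o["force"],o["torque"],o["opening"],o["grasp_force"])
for c in("top","side","wrist"):
    imaging.camera(c)
    for x in imaging.mark_of(c,"knob")[:1]: print(c,x["uv"],x["confidence"],atz(c,x["uv"],.09))
E
```

```text
5.15 [0.52975111 0.11790016 0.098525  ] [ 4.21636462e-04  4.70839383e-01  8.82218745e-01 -4.27304933e-04] [ 5.38990789 -2.49848187 -7.76161634] [-0.47317027 -0.6755091   0.2097444 ] 0.019761824908990845 62.19301910838112
top [173.3, 252.0] 0.27 [0.40021316 0.36545537 0.09      ]
wrist [317.7, 275.6] 0.76 [0.53162235 0.11748415 0.09      ]
```

Converted, -0.0327 m is -0.654, -0.022 m is -0.44, -0.3 rad is -6.

Emit:
run_rows:
  plan:
    - {"jaw":0, "dx":-0.02, "dz":0.02}
    - {"jaw":0, "dx":-0.024, "dy":-0.11, "dz":0.02, "rz":-1}
    - {"jaw":0, "dx":-0.032, "dy":-0.22, "dz":0.02, "rz":-2}
    - {"jaw":0, "dx":-0.044, "dy":-0.33, "dz":0.02, "rz":-3}
    - {"jaw":0, "dx":-0.064, "dy":-0.44, "dz":0.02, "rz":-4}
    - {"jaw":0, "dx":-0.088, "dy":-0.546, "dz":0.02, "rz":-5}
    - {"jaw":0, "dx":-0.118, "dy":-0.654, "dz":0.02, "rz":-6}
    - {"jaw":0, "dx":-0.118, "dy":-0.654, "dz":0.02, "rz":-6}

```text
time: 6.25
tool_pos: [0.5056, 0.0953, 0.0977]
orientation: [0.0, 0.334, 0.943, 0.0]
force: [3.8, -0.2, -8.4]
opening: 0.0198
grasp_force: 62.2
```

```bash
python3 - <<'E'
from h import *
from scipy.spatial.transform import Rotation as Ro
o=r.observe();q=o["orientation"];M=Ro.from_quat([*q[1:],q[0]]).as_matrix();print(o["time"],o["tool_pos"],M.round(3),"Ftool",M.T@o["force"],"T",M.T@o["torque"])
E
```

```text
6.25 [0.50558732 0.09531584 0.09765478] [[-0.777  0.63   0.   ]
 [ 0.63   0.777  0.   ]
 [-0.     0.    -1.   ]] Ftool [-3.08381564  2.22367591  8.41066552] T [-0.30129593 -0.59165893 -0.2939831 ]
```

Emit:
run_rows:
  plan:
    - {"jaw":0, "dx":-0.012, "dy":-0.11, "rz":-1}
    - {"jaw":0, "dx":-0.022, "dy":-0.22, "rz":-2}
    - {"jaw":0, "dx":-0.034, "dy":-0.33, "rz":-3}
    - {"jaw":0, "dx":-0.054, "dy":-0.44, "rz":-4}
    - {"jaw":0, "dx":-0.078, "dy":-0.546, "rz":-5}
    - {"jaw":0, "dx":-0.106, "dy":-0.654, "rz":-6}
    - {"jaw":0, "dx":-0.106, "dy":-0.654, "rz":-6}
    - {"jaw":0, "dx":-0.106, "dy":-0.654, "rz":-6}

```text
time: 7.05
tool_pos: [0.4895, 0.0671, 0.0978]
orientation: [0.0, 0.19, 0.982, 0.0]
force: [4.2, 0.4, -7.5]
opening: 0.0198
grasp_force: 62.2
```

```bash
python3 - <<'E'
from h import *
from scipy.spatial.transform import Rotation as Ro
o=r.observe();q=o["orientation"];M=Ro.from_quat([*q[1:],q[0]]).as_matrix();print(o["time"],o["tool_pos"],M.round(3),"Ftool",M.T@o["force"],"T",M.T@o["torque"])
save("wrist","w3.png")
E
```

```text
7.05 [0.48951122 0.06708459 0.09784938] [[-0.928  0.373  0.   ]
 [ 0.373  0.928  0.   ]
 [-0.     0.001 -1.   ]] Ftool [-3.77261882  1.99438341  7.52936275] T [-0.32056076 -0.67555985 -0.29730155]
```

View pics/w3.png

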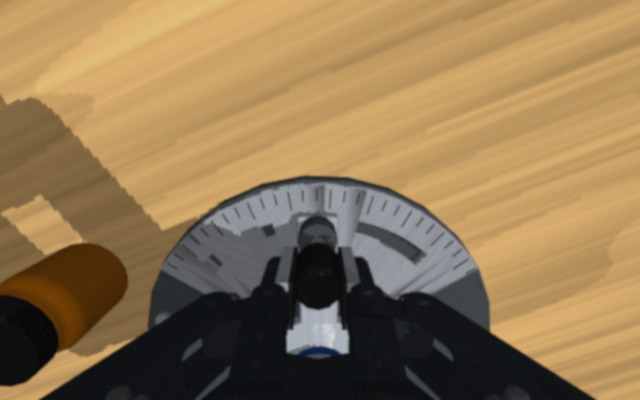

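Shown here: the hole at (268,231), the slot's end at (355,225), and the knob at (318,270) between them over plain plate. I'll lower the pin gently.

Converted, 0.005 m is 0.1, 0.0042 m is 0.084.

Emit:
run_rows:
  plan:
    - {"jaw":0, "dz":0.03}
    - {"jaw":0, "dz":0.06}
    - {"jaw":0, "dz":0.084}
    - {"jaw":0, "dz":0.1}
    - {"jaw":0, "dz":0.1}

```text
time: 7.6
tool_pos: [0.4895, 0.067, 0.0928]
orientation: [0.0, 0.189, 0.982, 0.0]
force: [4.2, 2.4, -7.8]
opening: 0.0197
grasp_force: 62.2
```

Emit:
run_rows:
  plan:
    - {"jaw":0, "dz":0.008}
    - {"jaw":0, "dz":0.016}
    - {"jaw":0, "dz":0.016}

```text
time: 7.9
tool_pos: [0.4895, 0.067, 0.0926]
orientation: [0.0, 0.189, 0.982, 0.0]
force: [3.0, 2.9, -1.1]
opening: 0.0197
grasp_force: 62.9
```

Emit:
run_rows:
  plan:
    - {"jaw":0, "dz":0.008}
    - {"jaw":0, "dz":0.016}
    - {"jaw":0, "dz":0.016}

```text
time: 8.2
tool_pos: [0.4895, 0.067, 0.0924]
orientation: [0.0, 0.189, 0.982, 0.0]
force: [-0.9, 4.2, 6.9]
opening: 0.0197
grasp_force: 63.8
```

Converted, -0.0008 m is -0.016.

Emit:
run_rows:
  plan:
    - {"jaw":0, "dz":-0.016}
    - {"jaw":0, "dz":-0.016}
    - {"jaw":0.03, "dz":-0.016}
    - {"jaw":0.03, "dz":-0.016}
    - {"jaw":0.03, "dz":-0.016}
  squeeze: 20

```text
time: 8.7
tool_pos: [0.4884, 0.0662, 0.0914]
orientation: [-0.001, 0.189, 0.982, -0.0]
force: [0.3, 0.7, -1.2]
opening: 0.0301
grasp_force: 0.0
```

Converted, -0.0259 m is -0.518, -0.0204 m is -0.408, -0.2 rad is -4.

Emit:
run_rows:
  plan:
    - {"jaw":0.03, "dy":-0.08}
    - {"jaw":0.03, "dx":-0.006, "dy":-0.19, "rz":-1}
    - {"jaw":0.03, "dx":-0.02, "dy":-0.3, "rz":-2}
    - {"jaw":0.03, "dx":-0.036, "dy":-0.408, "rz":-3}
    - {"jaw":0.03, "dx":-0.06, "dy":-0.518, "rz":-4}
    - {"jaw":0.03, "dx":-0.074, "dy":-0.572, "rz":-4.5}
    - {"jaw":0.03, "dx":-0.074, "dy":-0.572, "rz":-4.5}

```text
time: 9.4
tool_pos: [0.482, 0.0387, 0.0918]
orientation: [0.0, 0.078, 0.997, 0.0]
force: [1.7, 2.7, -1.4]
opening: 0.0298
grasp_force: 1.1
```

```bash
python3 - <<'E'
from h import *
from scipy.spatial.transform import Rotation as Ro
o=r.observe();q=o["orientation"];M=Ro.from_quat([*q[1:],q[0]]).as_matrix();print(o["time"],o["tool_pos"],M.round(3),"Ftool",M.T@o["force"],"T",M.T@o["torque"])
save("wrist","w4.png")
E
```

```text
9.4 [0.48200376 0.03872233 0.09176257] [[-0.988  0.156  0.   ]
 [ 0.156  0.988  0.001]
 [-0.     0.001 -1.   ]] Ftool [-1.21914027  2.91091898  1.36920272] T [-0.30080149 -0.14681044  0.02762726]
```

View pics/w4.png

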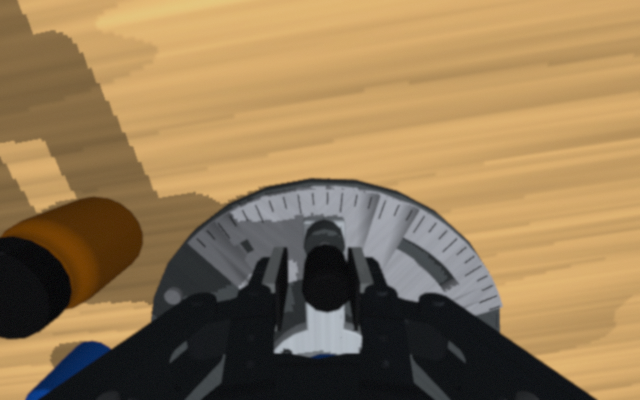

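The next hole is hidden under the boss at about (322,235), and the last hole is at (248,246). The knob at (328,275) is touched by the right-hand pad. I'll creep on.

Converted, -0.002 m is -0.04, -0.0014 m is -0.028, -0.018 rad is -0.36.

Emit:
run_rows:
  plan:
    - {"jaw":0.03, "dy":-0.014, "rz":-0.12}
    - {"jaw":0.03, "dy":-0.028, "rz":-0.24}
    - {"jaw":0.03, "dy":-0.04, "rz":-0.36}
    - {"jaw":0.03, "dy":-0.04, "rz":-0.36}

```text
time: 9.85
tool_pos: [0.4817, 0.0369, 0.0919]
orientation: [-0.0, 0.069, 0.998, 0.0]
force: [1.6, 3.9, -3.2]
opening: 0.0298
grasp_force: 1.7
```

Emit:
run_rows:
  plan:
    - {"jaw":0.03, "dy":-0.014, "rz":-0.12}
    - {"jaw":0.03, "dy":-0.028, "rz":-0.24}
    - {"jaw":0.03, "dy":-0.028, "rz":-0.24}

```text
time: 10.15
tool_pos: [0.4815, 0.0353, 0.092]
orientation: [-0.0, 0.063, 0.998, -0.0]
force: [2.0, 2.1, -1.3]
opening: 0.03
grasp_force: 1.6
```

Emit:
run_rows:
  plan:
    - {"jaw":0.03, "dy":-0.012, "rz":-0.12}
    - {"jaw":0.03, "dy":-0.024, "rz":-0.22}
    - {"jaw":0.03, "dy":-0.024, "rz":-0.22}

```text
time: 10.45
tool_pos: [0.4813, 0.0341, 0.092]
orientation: [-0.0, 0.057, 0.998, -0.0]
force: [1.5, 2.3, -1.9]
opening: 0.03
grasp_force: 1.4
```

Emit:
run_rows:
  plan:
    - {"jaw":0.03, "dy":-0.012, "rz":-0.12}
    - {"jaw":0.03, "dy":-0.024, "rz":-0.22}
    - {"jaw":0.03, "dy":-0.024, "rz":-0.22}

```text
time: 10.75
tool_pos: [0.4812, 0.0329, 0.092]
orientation: [-0.0, 0.052, 0.999, -0.0]
force: [1.5, 2.0, -2.3]
opening: 0.0297
grasp_force: 1.3
```

Converted, -0.0012 m is -0.024, -0.0006 m is -0.012, -0.011 rad is -0.22.

Emit:
run_rows:
  plan:
    - {"jaw":0.03, "dy":-0.012, "rz":-0.12}
    - {"jaw":0.03, "dy":-0.024, "rz":-0.22}
    - {"jaw":0.03, "dy":-0.024, "rz":-0.22}

```text
time: 11.05
tool_pos: [0.4808, 0.0315, 0.0919]
orientation: [-0.0, 0.046, 0.999, -0.0]
force: [0.1, 0.9, -0.3]
opening: 0.0301
grasp_force: 0.1
```

Emit:
run_rows:
  plan:
    - {"jaw":0.03, "dy":-0.01, "rz":-0.1}
    - {"jaw":0.03, "dy":-0.02, "rz":-0.2}
    - {"jaw":0.03, "dy":-0.02, "rz":-0.2}

```text
time: 11.35
tool_pos: [0.4808, 0.0306, 0.092]
orientation: [-0.0, 0.041, 0.999, -0.0]
force: [0.2, -0.1, 0.1]
opening: 0.0302
grasp_force: 0.1
```

The push force vanished, so the pin probably dropped in. I'll check.

```bash
python3 - <<'E'
from h import *
a=save("wrist","w5.png"); b=imaging.camera("side")
for x in imaging.mark_of("side","knob")[:1]: print(x["uv"],x["confidence"])
s=cv2.resize(b[150:250,240:380],None,fx=4,fy=4,interpolation=2)
cv2.imwrite("pics/c5.png",np.hstack([s[:,:,::-1],cv2.resize(a[180:380,260:380],(240,400))[:,:,::-1]]))
for z in(.078,.086):
    c=imaging.get_calibration("side");p=cv2.projectPoints(np.array([[.4815,.036,z]]),np.array(c["rvec"]),np.array(c["tvec"]),np.array(c["mtx"]),np.array([c["k1"],0,0,0]))[0];print(z,p.ravel())
E
```

```text
[292.7, 209.1] 0.55
0.078 [291.59887704 208.23460985]
0.086 [291.41595623 206.20708403]
```

View pics/c5.png

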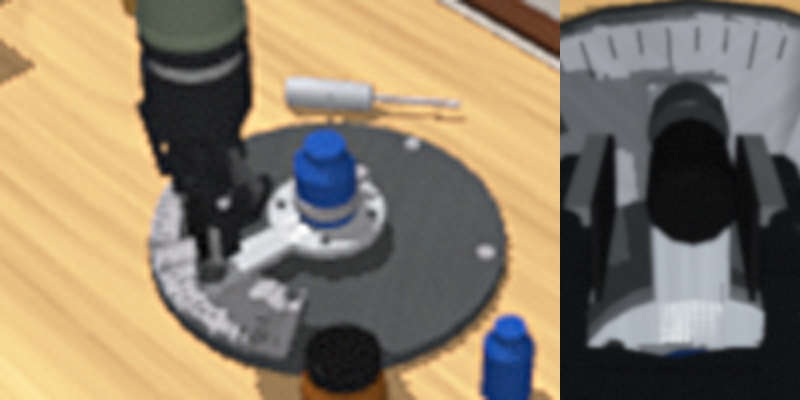

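The crop shows the knob between the open pads, touching neither. I'll confirm it's locked with a small, gentle push.

Emit:
run_rows:
  plan:
    - {"jaw":0.03, "dy":-0.012, "rz":-0.1}
    - {"jaw":0.03, "dy":-0.024, "rz":-0.2}
    - {"jaw":0.03, "dy":-0.024, "rz":-0.2}

```text
time: 11.8
tool_pos: [0.4812, 0.0296, 0.0921]
orientation: [0.0, 0.036, 0.999, 0.0]
force: [0.4, 0.7, -0.3]
opening: 0.0299
grasp_force: 0.3
```

Emit:
run_rows:
  plan:
    - {"jaw":0.03, "dy":-0.01, "rz":-0.1}
    - {"jaw":0.03, "dy":-0.02, "rz":-0.2}
    - {"jaw":0.03, "dy":-0.02, "rz":-0.2}

```text
time: 12.1
tool_pos: [0.4811, 0.0286, 0.0921]
orientation: [0.0, 0.031, 1.0, 0.0]
force: [1.1, 0.6, 0.1]
opening: 0.0298
grasp_force: 0.5
```

Converted, -0.001 m is -0.02, -0.0005 m is -0.01.

Emit:
run_rows:
  plan:
    - {"jaw":0.03, "dy":-0.01}
    - {"jaw":0.03, "dy":-0.02}
    - {"jaw":0.03, "dy":-0.02}

```text
time: 12.4
tool_pos: [0.4811, 0.0281, 0.0922]
orientation: [0.0, 0.032, 1.0, 0.001]
force: [1.4, 4.6, 0.8]
opening: 0.0298
grasp_force: 2.2
```

Emit:
run_rows:
  plan:
    - {"jaw":0.03, "dy":-0.01}
    - {"jaw":0.03, "dy":-0.02}
    - {"jaw":0.03, "dy":-0.02}

```text
time: 12.7
tool_pos: [0.481, 0.0278, 0.0921]
orientation: [0.0, 0.032, 0.999, 0.001]
force: [1.5, 6.8, 1.8]
opening: 0.03
grasp_force: 3.4
```

The force is rising while the tool no longer advances, so the pin is captive in the hole. I'll back off, open and lift away.

Converted, -0.16 m is -3.2, -0.14 m is -2.8.

Emit:
run_rows:
  plan:
    - {"jaw":0.03, "dy":0.06}
    - {"jaw":0.05, "dy":0.08}
    - {"jaw":0.05, "dy":0.08}
    - {"jaw":0.05, "dy":0.08, "dz":-0.8}
    - {"jaw":0.05, "dy":0.08, "dz":-1.8}
    - {"jaw":0.05, "dy":0.08, "dz":-2.8}
    - {"jaw":0.05, "dy":0.08, "dz":-3.2}
    - {"jaw":0.05, "dy":0.08, "dz":-3.2}
    - {"jaw":0.05, "dy":0.08, "dz":-3.2}

```text
time: 13.6
tool_pos: [0.4805, 0.0303, 0.2515]
orientation: [-0.0, 0.032, 1.0, -0.0]
force: [-0.3, -0.0, 0.0]
opening: 0.05
grasp_force: 0.0
```

```bash
python3 - <<'E'
from h import *
b=save("side","s6.png");m=imaging.mark_of("side","knob")[:1];a=save("wrist","w6.png");n=imaging.mark_of("wrist","knob")[:1]
print(m,n)
if m and n: print(tri("side",m[0]["uv"],"wrist",n[0]["uv"]))
s0=cv2.imread("pics/side0.png")
f=lambda i,x,y:cv2.resize(i[y-30:y+30,x-40:x+40],(400,300),interpolation=2)
cv2.imwrite("pics/c6.png",np.vstack([np.hstack([f(s0,286,188),f(b[:,:,::-1],292,208)]),np.hstack([cv2.resize(a[100:400,160:480,::-1],(400,300)),np.zeros((300,400,3),np.uint8)])]))
E
```

```text
[{'uv': [288.4, 207.5], 'confidence': 0.53}] [{'uv': [316.4, 194.0], 'confidence': 0.8}]
(array([0.47475221, 0.03251035, 0.09088829]), np.float64(0.011886646494729218))
```

View pics/c6.png

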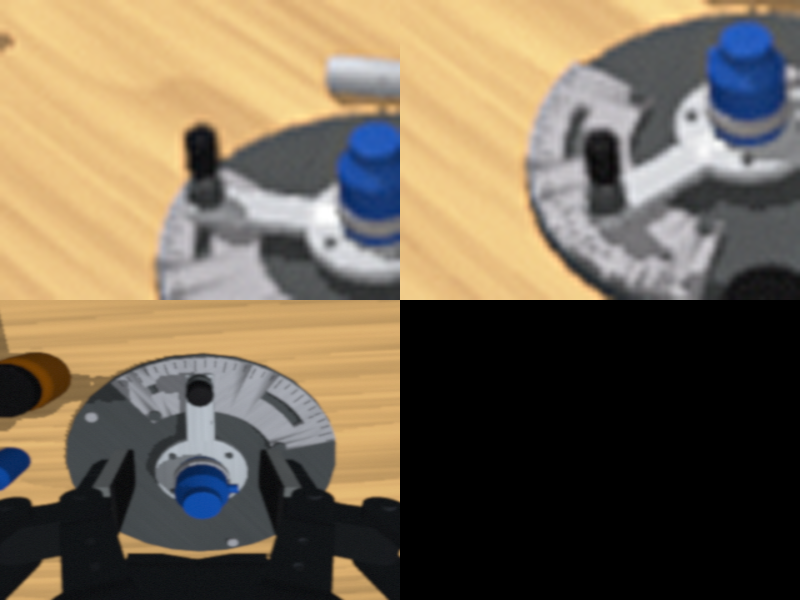

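The left crop (start) and right crop (now) show the same knob-to-boss spacing, so the plunger is home. The arm points at the hole's place beyond the slot, with the last hole still open to its left. Handing in.

```bash
python3 -c "
from station import r
print(r.close_job())"
```

```text
the job is handed in; nothing more can be done
None
```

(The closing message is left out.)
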